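Clamp the chopping board against its stop

TASK

Get the chopping board ready for cutting: push it along the worktop until its long edge lies flush against the rubber face of the board stop, then flip the stop's clamp lever over towards the board until it snaps down and its rubber foot holds the board. Only push with the fingers: do not grip the lever and do not pick the board up, and leave the salt pot, the mug and the tin where they stand.

Things in the scene. Friction and masses are not known exactly. Their poses are not given: they have to be found in the camera images.
- board: Wooden chopping board lying flat on the worktop, 140 (its x) x 220 (its y) x 22 mm (z), with a shallow groove round its top, about 0.45 kg. Origin at the centre of its underside. It starts about 50 to 75 mm in front of the stop, its middle within 20 mm of the stop's middle, turned up to 0.15 rad from square. A wall cupboard hangs over the right-hand rear of the worktop, 0.5 m up: keep elbow and wrist clear of it.
- board_stop: Aluminium board stop fixed to the worktop, 130 deep (x 0 to 130), 220 mm wide (y). Origin on the worktop, mid-width, in the rubber front face of its fence (18 mm high); x points away from the board, z up. Home, the board's centre is at x = -70 here. Base 8 mm high, feet to 16, steel cheeks to 58; the lever turns between them about a pin along y at x = 40, z = 42 mm.
- clamp_lever (a joint): Lever angle (rad): 0 = open, handle leaning 0.65 back from the board, foot raised; grows as the handle flips towards the board (-x of the stop); about 1.25 = shut on the 22 mm board, handle leaning 0.6 over it; end stop 1.30. A spring drives it from its middle (0.625, upright) to either end: it takes about 4 N at the bar to start, and past the middle it snaps over by itself.
- lever_bar (a point): Centre of the black cross bar at the top of the 12 mm handle rod, 95 mm from the pin. The bar is 18 mm thick, 70 mm long, along the stop's y (front half clamp_lever_c5, back half c6). Open, it is at stop x = 97 mm, 118 mm above the worktop; upright, x = 40, 137 high; shut, x = -14, 120 high. Handle, bar and foot move as one piece.
- foot (a point): (clamp_lever_c4.) Middle of the underside of the lever's rubber foot, a disc 22 mm across at the end of the 85 mm foot rod. Open, it is about 116 mm up, just over the fence; shut, it stands on the board 45 mm in from the board's edge.
- salt_pot: White salt pot with painted rings and a conical lid, 68 x 68 x 72 mm. Origin at the centre of its underside. A bystander.
- mug: Plain white mug, 59 x 83 (with handle) x 55 mm. Origin at the centre of its underside. A bystander.
- tin: Food tin with a printed label, 57 mm across, 72 mm high. Origin at the centre of its underside. A bystander.

How it is judged (in metres and radians):
On the way, in this order (a step that is already met when the one before it is completed fails the run):
1. the board lies flush against the stop while the lever is still open (x of board in the frame of board_stop above -0.075 m and angle between the x axis of board and the x axis of board_stop, either way round below 0.05 rad and height (world z) of board below 0.006 m and value of joint clamp_lever below 0.5 rad), for 0.2 s.
2. the lever has snapped over and its foot presses on the board (value of joint clamp_lever above 1.1 rad and contact force between clamp_lever_c4 and board above 1.5 N), for 0.2 s.
At the end, for the whole second after the job is handed in: The board lies flat and at rest, its long edge within 5 mm of the fence (centre) and within 0.05 rad of parallel to it; the lever is past 1.1 rad and its rubber foot presses on the board with more than 1.5 N (all of step 2 and x of board in the frame of board_stop above -0.075 m and angle between the x axis of board and the x axis of board_stop, either way round below 0.05 rad and height (world z) of board below 0.006 m and linear speed of board below 0.01 m/s); the robot touches nothing.
It fails at once if the board is lifted or tipped off the worktop (height (world z) of board above 0.012 m or angle between board's own z axis and vertical above 0.1 rad).
It fails at once if the lever's bar is gripped between the fingers (pressed on both its faces at once) (contact force between the fingers and clamp_lever_c5 above 3 N and contact force between the fingers and clamp_lever_c6 above 3 N).
It fails at once if the salt pot is moved more than 25 mm or tipped (distance of salt_pot from where it was at the start of the episode above 0.025 m or angle between salt_pot's own z axis and vertical above 0.3 rad).
It fails at once if the mug is moved more than 25 mm or tipped (distance of mug from where it was at the start of the episode above 0.025 m or angle between mug's own z axis and vertical above 0.3 rad).
It fails at once if the tin is moved more than 25 mm or tipped (distance of tin from where it was at the start of the episode above 0.025 m or angle between tin's own z axis and vertical above 0.3 rad).
It also fails if it takes over 72 s, if anything falls off the work surface, if the arm or the gripper's body presses on something with over 40 N, if the wrist force passes 120 N, or if a joint passes its speed limit or range.

ROBOT

A 6-joint arm with a two-finger parallel gripper is mounted at the origin on a cart in front of the work surface, level with it; the furniture and walls round the work are solid. World frame = base frame: x ahead of the robot, y to its left, z up, the work surface at z = 0. Lengths are in mm, angles in degrees, forces in N, time in s.
With the tool pointing down it reaches from about 300 to 850 mm from the base axis. Payload 4.2 kg.
Tool frame: the origin (TCP) lies on the centre line of the jaws, within the pads' length; the fingertips stand 11 mm ahead of it and the grasp point (between the pads) lies 8 mm behind it; z points along the fingers, y is the line along which they close (so a half turn about z gives the same grasp; the last joint's range is limited). The gripper opens to 91 mm and grips with 3 to 60 N. Pads are 32 mm wide; open, the fingers measure 118 mm over their backs; the gripper's body (76 mm by 178 mm) begins 60 mm behind the grasp point.
Start: joints at [-67.724, 18.312, 89.639, -0, 72.044, -1.146], TCP at [228.572, -527.633, 224.976] pointing down, gripper open.
Joint ranges: [-177.97, 177.97], [-48.28, 115.42], [12.27, 149.76], [-77.06, 257.06], [2.81, 150.46], [-146.56, 146.56]. Speed limits (degrees/s): [147.25, 147.25, 180, 180, 180, 180].

INTERFACE

Orientations are given as [roll, pitch, yaw] about the fixed x, y, z axes, in that order (R = Rz(yaw) Ry(pitch) Rx(roll)).
In Python, from workcell import env, grab_frame, camera_model, models gives the robot as it stands.
- The arm moves only by the shell command python3 -m crank 'ROWS' [FORCE]. ROWS is text: rows parted by semicolons, each of 7 numbers parted by spaces: the closure, from -1 (fully open) to 1 (shut), so that 0 is half open, then the shift along the tool's x, y, z in mm, then the turn, a rotation vector about the tool's x, y, z in degrees. A call has 1 to 10 rows; each row shifts and turns the commanded pose from where the row before left it, along the tool's axes as they then stand; what a row does not reach is not made up. A row lasts 1/8 s, in which the tool goes at most 62.5 mm and 10.7 degrees, less where a joint would pass 70% of its speed; a pose out of reach is approached as far as the arm can. A call is refused whole if a number of a shift passes 62.5 or a number of a turn 10.7, either way. A call with a gripper value outside its range is refused whole. The fingers move at their own pace and stop on an object; FORCE is the grip in N (left out, the last holds). Time passes only in rows, so rows that do not move let the fingers close. It gives the time, the measured TCP pose, the force, the opening and the grip force at its end, in the units of the state.
- env.state(): the state, without advancing time (a new reading comes with each control period).
- grab_frame(name): name is "scene" or "top" or "wrist"; returns the picture (480x640x3 uint8, blue, green, red); there is no depth.
- camera_model(name): a dict with "K" (3x3 intrinsics, pixels), "R" (3x3) and "t" (3): a world point X has camera coordinates R X + t; the wrist camera has in their place "mount" (4x4, takes a point from camera to tool coordinates, whose origin is the TCP and whose axes are the flange's). Camera axes: x right, y down, z forward; pixel columns grow to the right and rows downward; lengths in mm; the calibration is good to about 2 mm. A picture is of the moment at which its call begins: read the wrist's pose just before it. camera_model takes no time and is no camera call.
- env.job_done(): hands the job in; it is judged then, once.
Trained networks look in the newest picture that a camera, given by its name, has taken for a name from the list of things; names that differ only in an ending like _2 or _b are one class to them, and where a whole thing is asked for, a point or a joint stands for the part that bears it (a point fixed in the world has none). Each returns a list of dicts, best first, with "p" (0 to 1); they miss things now and then, are a little off and sometimes report something else, mostly with a low value. They report only what shows in the picture. A call takes as long as a camera call.
- models.search_frame(name, camera): "point" ([x, y, z] in mm, in world coordinates, good to about 4 mm: the middle of the surface that is visible of it).
The state is a dict: "time_s": time; "qpos": joint angles; "qvel": joint speeds; "effort": joint torques, N m; "ee_pos": TCP position; "ee_rot": TCP orientation; "force": force on the tool from outside, world axes, zero at the start; "torque": the same for the moment, N m; "gripper_width": finger opening in mm; "gripper_force": force on a finger pad.
Only numpy, scipy, OpenCV 4.12 (cv2) and the standard library are available. Lean on these libraries where they do the work, as an engineer would, in place of code of your own. Each camera call takes 0.05 s, during which the arm holds its last target. There are 200 camera calls.

## Working session

There is one attempt and no reset: what is moved stays moved. The work goes in short steps, Python scripts to look and compute and a shell command to move; the robot and the scene stay as the last step left them, time stands still between calls to the robot, and variables do not carry over. Pictures are saved under pics/ and viewed, at most 10 in all, crops included, and the job is handed in when it is done.

```bash
mkdir -p pics; python3 - <<'E'
from workcell import env, grab_frame, camera_model, models
import cv2,numpy as np
s=env.state();print(s['time_s'],s['ee_pos'],s['ee_rot'],s['gripper_width'])
for c in('top','scene'):
    f=grab_frame(c);cv2.imwrite(f'pics/{c}0.png',f)
    m=camera_model(c);print(c,np.round(m['K'],1).tolist(),np.round(m['R'],3).tolist(),np.round(m['t'],0).tolist())
    for n in('board','board_stop','lever_bar','salt_pot','mug','tin'):
        print(n,[(np.round(d['point']).tolist(),round(d['p'],2)) for d in models.search_frame(n,c)[:2]])
E
```

```text
0.0 [ 228.36059076 -527.16388245  224.1263055 ] [-1.79897956e+02  3.60288076e-04  2.34239276e+01] 91.3591894552389
top [[498.4, 0.0, 318.7], [0.0, 498.4, 238.3], [0.0, 0.0, 1.0]] [[-0.001, -1.0, -0.008], [-0.995, 0.002, -0.099], [0.099, 0.008, -0.995]] [205.0, 551.0, 974.0]
board [([458.0, 133.0, 19.0], 0.92), ([664.0, 98.0, 28.0], 0.57)]
board_stop [([518.0, 313.0, 10.0], 0.72), ([515.0, 326.0, 122.0], 0.23)]
lever_bar [([518.0, 328.0, 125.0], 0.93)]
salt_pot [([360.0, 339.0, 33.0], 0.79)]
mug [([661.0, 93.0, 28.0], 0.67)]
tin [([690.0, 290.0, 71.0], 0.66)]
scene [[515.1, 0.0, 318.8], [0.0, 515.1, 235.1], [0.0, 0.0, 1.0]] [[-0.86, -0.51, -0.011], [-0.375, 0.648, -0.663], [0.345, -0.566, -0.748]] [595.0, 156.0, 1024.0]
board [([452.0, 146.0, 18.0], 0.81)]
board_stop [([508.0, 326.0, 8.0], 0.77)]
lever_bar [([511.0, 320.0, 119.0], 0.82)]
salt_pot [([348.0, 356.0, 34.0], 0.85)]
mug [([665.0, 101.0, 36.0], 0.64)]
tin [([683.0, 306.0, 63.0], 0.55)]
```

View pics/top0.png

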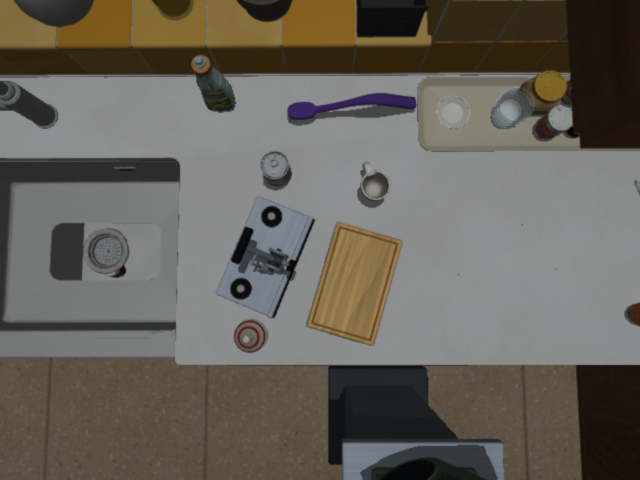

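View pics/scene0.png

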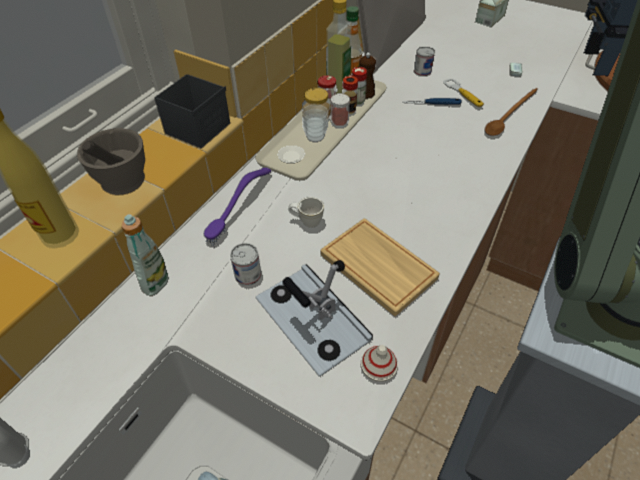

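The top view shows the board with corners at about (341,222), (403,238), (375,346) and (307,326). The fence's front edge runs from (314,219) to (272,317). The pot is at (250,336), the mug at (374,185), the tin at (275,168), and the bar at (243,245) with the lever open.

```bash
cat > h.py <<'E'
from workcell import env, grab_frame, camera_model, models
import cv2,numpy as np
def bp(px,z,c='top'):
    m=camera_model(c);K,R,t=[np.array(m[k],float) for k in 'KRt'];t=t.ravel()
    C=-R.T@t;d=R.T@np.linalg.inv(K)@[px[0],px[1],1];return (C+d*(z-C[2])/d[2])[:2]
def board(f):
    h=cv2.cvtColor(f,cv2.COLOR_BGR2HSV)
    m=cv2.inRange(h,(8,60,90),(30,255,255));m[:205]=0;m[375:]=0;m[:,:200]=0;m[:,480:]=0
    c=max(cv2.findContours(m,0,2)[0],key=cv2.contourArea)
    P=np.array([bp(p[0],22) for p in c],np.float32)
    (cx,cy),(w,hh),a=cv2.minAreaRect(P);B=cv2.boxPoints(((cx,cy),(w,hh),a))
    e=[B[1]-B[0],B[2]-B[1]];l=max(e,key=np.linalg.norm);l=l*np.sign(l[0]+1e-9)
    return np.array([cx,cy]),(w,hh),np.degrees(np.arctan2(l[1],l[0]))
E
python3 - <<'E'
from h import *
f=cv2.imread('pics/top0.png');c,s,a=board(f);print('board',c,s,'long dir',a)
# fence line: zoom
cv2.imwrite('pics/z.png',cv2.resize(f[180:350,200:400],None,fx=3.5,fy=3.5,interpolation=2)[:600])
for p in [(314,219),(272,317)]: print(bp(p,18))
for p in [(260,197),(217,294)]: print(bp(p,8))
E
```

```text
board [462.32818604 132.29351807] (138.68243408203125, 218.46261596679688) long dir -16.466692
[592.03526257 213.28421555]
[394.30441779 297.44304377]
[639.66137067 325.2987694 ]
[440.08358721 410.70928977]
```

View pics/z.png

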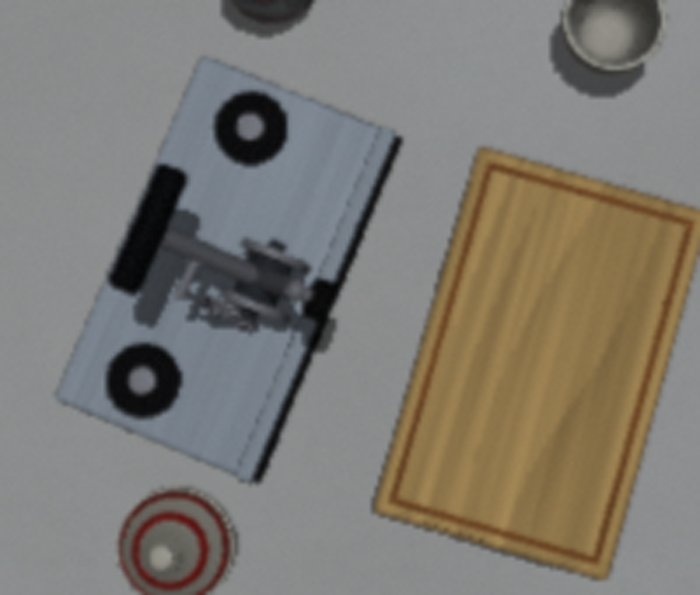

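```bash
python3 - <<'E'
from h import *
a,b=bp((314.9,219.4),18),bp((274.3,317.7),18);u=(a-b)/np.linalg.norm(a-b);n=np.array([-u[1],u[0]]);O=(a+b)/2
print('len',np.linalg.norm(a-b),'O',O,'u',u,'yaw',np.degrees(np.arctan2(n[1],n[0])))
C,_,_=board(cv2.imread('pics/top0.png'));print('board s,u',(C-O)@n,(C-O)@u)
B=bp((242.3,245.1),124);print('bar s,u',(B-O)@n,(B-O)@u)
np.savez('st.npz',O=O,u=u,n=n)
E
python3 -m crank '-1 0 0 0 0 0 -8.8;-1 0 0 0 0 0 -8.8;-1 0 0 0 0 0 -8.8;-1 0 0 0 0 0 -8.8;-1 0 0 0 0 0 -8.9'
python3 -m crank '-1 58 -3.6 0 0 0 0;-1 58 -3.6 0 0 0 0;-1 58 -3.6 0 0 0 0;-1 58 -3.6 0 0 0 0;-1 58 -3.6 0 0 0 0;-1 58 -3.6 0 0 0 0;-1 58 -3.6 0 0 0 0;-1 58 -3.6 0 0 0 0;-1 58 -3.6 0 0 0 0;-1 58 -3.6 0 0 0 0'
```

```text
len 214.34174732504894 O [492.0610208  252.13657399] u [ 0.92512741 -0.37965679] yaw 67.6875751985142
board s,u -122.15836843056982 17.992568983762105
bar s,u 97.29160759610252 0.8003827668761687
time_s: 1.32
ee_pos: [228.6, -527.6, 225.0]
ee_rot: [180.0, 0.0, 67.8]
force: [-0.3, 0.6, -0.7]
gripper_width: 91.6
gripper_force: 0.0
time_s: 2.58
ee_pos: [417.5, 24.0, 225.4]
ee_rot: [179.9, -0.0, 67.5]
force: [1.9, -0.2, -0.5]
gripper_width: 91.1
gripper_force: 0.0
```

```bash
python3 -m crank '-1 0 0 50 0 0 0;-1 0 0 50 0 0 0;-1 0 0 50 0 0 0;-1 0 0 33 0 0 0;-1 0 0 20 0 0 0;-1 0 0 0 0 0 0'
python3 -m crank '-1 6 0 0 0 0 0;-1 6 0 0 0 0 0;-1 6 0 0 0 0 0;-1 6 0 0 0 0 0;-1 6 0 0 0 0 0;-1 6 0 0 0 0 0;-1 6 0 0 0 0 0;-1 6 0 0 0 0 0;-1 6 0 0 0 0 0;-1 0 0 0 0 0 0'
python3 - <<'E'
from h import *
d=np.load('st.npz');O,u,n=d['O'],d['u'],d['n'];f=grab_frame('top');C,s,a=board(f);cv2.imwrite('pics/top1.png',f)
print('board s,u',(C-O)@n,(C-O)@u,s,a,'tcp s,u',(env.state()['ee_pos'][:2]-O)@n,(env.state()['ee_pos'][:2]-O)@u)
E
```

```text
time_s: 3.32
ee_pos: [416.1, 22.0, 21.0]
ee_rot: [-179.8, 0.1, 67.5]
force: [-0.1, 0.6, 0.1]
gripper_width: 91.3
gripper_force: 0.0
time_s: 4.58
ee_pos: [439.1, 72.8, 22.0]
ee_rot: [179.9, -0.1, 67.5]
force: [0.3, 0.2, 0.2]
gripper_width: 91.3
gripper_force: 0.0
board s,u -100.2179658161563 25.707352015151873 (138.35018920898438, 218.33448791503906) -22.554884 tcp s,u -186.10667193250106 19.238987406440067
```

View pics/top1.png

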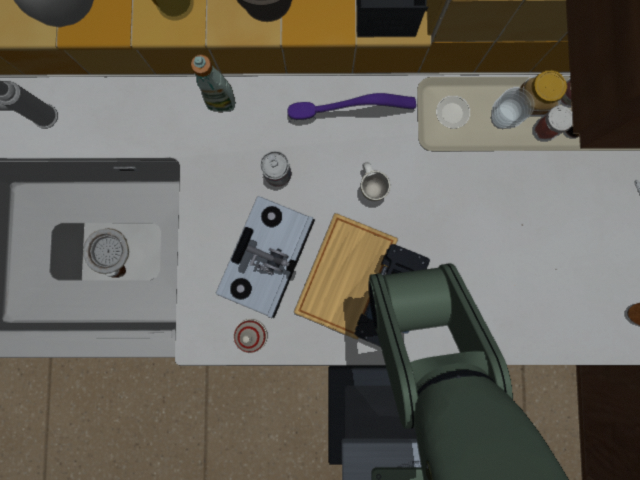

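The board is now square to the fence, with its top edge at (335,214)–(397,240). It still has about 30 mm to go.

```bash
python3 -m crank '-1 5 0 0 0 0 0;-1 5 0 0 0 0 0;-1 5 0 0 0 0 0;-1 5 0 0 0 0 0;-1 4 0 0 0 0 0;-1 3 0 0 0 0 0;-1 2 0 0 0 0 0;-1 0 0 0 0 0 0'
python3 -m crank '-1 2 0 0 0 0 0;-1 1 0 0 0 0 0;-1 1 0 0 0 0 0;-1 0 0 0 0 0 0;-1 0 0 0 0 0 0'

```

```text
time_s: 5.62
ee_pos: [448.7, 99.0, 21.9]
ee_rot: [-180.0, 0.0, 67.5]
force: [-1.4, -3.2, 2.4]
gripper_width: 91.1
gripper_force: 1.8
time_s: 6.25
ee_pos: [450.1, 102.4, 21.9]
ee_rot: [-180.0, 0.0, 67.5]
force: [-1.8, -4.1, 3.9]
gripper_width: 91.1
gripper_force: 2.3
```

```bash
python3 -m crank '-1 1.5 0 0 0 0 0;-1 1.5 0 0 0 0 0;-1 0 0 0 0 0 0;-1 0 0 0 0 0 0'
python3 - <<'E'
from h import *
d=np.load('st.npz');O,u,n=d['O'],d['u'],d['n'];f=grab_frame('top');C,s,a=board(f)
print('board s,u',(C-O)@n,(C-O)@u,s,a,'tcp s,u',(env.state()['ee_pos'][:2]-O)@n)
cv2.imwrite('pics/z2.png',cv2.resize(f[190:350,200:400],None,fx=3.5,fy=3.5,interpolation=2))
E
```

```text
time_s: 6.75
ee_pos: [450.3, 103.2, 21.9]
ee_rot: [-179.9, 0.2, 67.6]
force: [-3.2, -12.7, 7.4]
gripper_width: 91.5
gripper_force: 7.2
board s,u -68.5107983182462 24.50486167292383 (138.48867797851562, 218.37828063964844) -22.485981 tcp s,u -153.6724358033037
```

View pics/z2.png

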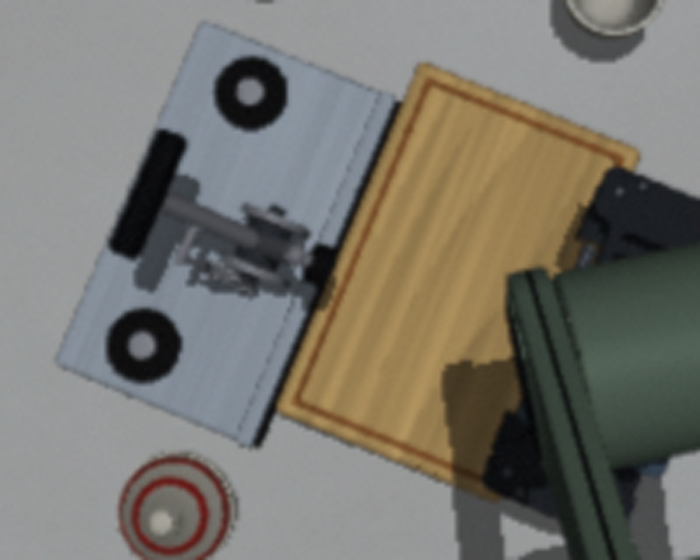

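The board lies flush along the fence, from (415,65) to (280,410) in the crop, and the lever is still open. Next I back off, rise, and go round behind the bar with the fingers closed.

```bash
python3 -m crank '-1 -8 0 0 0 0 0;-1 -20 0 0 0 0 0;-1 0 0 -45 0 0 0;1 0 0 -50 0 0 0;1 0 0 -50 0 0 0;1 0 0 -50 0 0 0;1 0 0 -30 0 0 0' 10
python3 -m crank '1 54 -6.5 0 0 0 0;1 54 -6.5 0 0 0 0;1 54 -6.5 0 0 0 0;1 54 -6.5 0 0 0 0;1 54 -6.5 0 0 0 0;1 54 -6.5 0 0 0 0;1 0 0 0 0 0 0'
python3 - <<'E'
from h import *
d=np.load('st.npz');O,u,n=d['O'],d['u'],d['n'];p=env.state()['ee_pos'];print((p[:2]-O)@n,(p[:2]-O)@u,p[2])
E
```

```text
time_s: 7.68
ee_pos: [441.3, 79.1, 249.4]
ee_rot: [179.8, -0.2, 67.5]
force: [-0.4, 0.6, -0.8]
gripper_width: 53.8
gripper_force: 0.0
time_s: 8.55
ee_pos: [528.9, 396.4, 245.0]
ee_rot: [-179.9, -0.0, 67.7]
force: [-0.3, -0.2, 0.0]
gripper_width: 0.5
gripper_force: 0.0
147.46732268908065 -20.717061027191626 244.9600766593103
```

```bash
python3 -m crank '1 0 0 40 0 0 0;1 0 0 40 0 0 0;1 0 0 35 0 0 0;1 0 0 15 0 0 0;1 0 0 0 0 0 0'
python3 -m crank '1 -8 0 0 0 0 0;1 -8 0 0 0 0 0;1 -6 0 0 0 0 0;1 -5 0 0 0 0 0;1 -5 0 0 0 0 0;1 -5 0 0 0 0 0;1 0 0 0 0 0 0'
python3 -m crank '1 -6 0 0 0 0 0;1 -6 0 0 0 0 0;1 -6 0 0 0 0 0;1 -6 0 0 0 0 0;1 -6 0 0 0 0 0'
```

```text
time_s: 9.18
ee_pos: [528.4, 392.7, 116.4]
ee_rot: [-180.0, 0.1, 67.5]
force: [0.1, 0.1, -0.4]
gripper_width: 0.2
gripper_force: 0.0
time_s: 10.05
ee_pos: [516.3, 361.1, 119.7]
ee_rot: [179.8, -0.4, 67.5]
force: [3.1, 3.8, 2.8]
gripper_width: 0.4
gripper_force: 2.4
time_s: 10.68
ee_pos: [502.2, 330.7, 116.3]
ee_rot: [-179.9, 0.1, 67.5]
force: [-0.1, 0.9, 1.6]
gripper_width: 0.2
gripper_force: 0.3
```

```bash
python3 -m crank '1 -6 0 0 0 0 0;1 -6 0 0 0 0 0;1 -6 0 0 0 0 0;1 -4 0 0 0 0 0;1 0 0 0 0 0 0;1 0 0 0 0 0 0'
python3 - <<'E'
from h import *
f=grab_frame('scene');cv2.imwrite('pics/s2.png',f)
E
```

```text
time_s: 11.42
ee_pos: [494.7, 311.5, 117.0]
ee_rot: [180.0, -0.0, 67.5]
force: [-0.7, -0.8, 0.1]
gripper_width: 0.6
gripper_force: 0.0
```

View pics/s2.png

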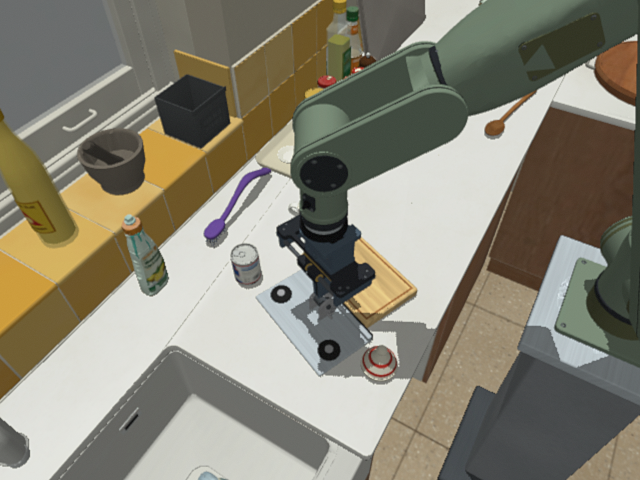

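The bar is hidden behind the gripper at (330,270), but the contact force has gone. I'll retreat backwards and upwards, then check.

```bash
python3 -m crank '1 20 0 0 0 0 0;1 40 0 -20 0 0 0;1 40 0 -50 0 0 0;1 40 0 -50 0 0 0;1 40 0 0 0 0 0;1 40 0 0 0 0 0;1 0 0 0 0 0 0'
python3 - <<'E'
from h import *
d=np.load('st.npz');O,u,n=d['O'],d['u'],d['n'];f=grab_frame('top')
C,s,a=board(f);print('board s,u',(C-O)@n,(C-O)@u,s,a)
g=grab_frame('scene')
for c in('top','scene'):
  for k in('lever_bar','foot'):
    for q in models.search_frame(k,c)[:1]:
        P=np.array(q['point']);print(c,k,(P[:2]-O)@n,P[2],q['p'])
z=lambda i:cv2.resize(i,(400,500),interpolation=2)
cv2.imwrite('pics/e.png',np.hstack([z(f[180:380,210:370]),z(g[220:420,250:410])]))
E
```

```text
time_s: 12.35
ee_pos: [578.0, 515.3, 232.3]
ee_rot: [-180.0, 0.1, 67.6]
force: [-0.3, -1.5, 0.8]
gripper_width: 0.4
gripper_force: 0.0
board s,u -68.4233763766286 24.484819140776366 (138.64344787597656, 218.42218017578125) -22.491482
top lever_bar -7.346755066501831 105.6 0.76
top foot -3.6388122555036126 103.2 0.94
scene lever_bar 5.560545043182076 87.5 0.85
scene foot 3.39215606172735 85.5 0.86
```

View pics/e.png

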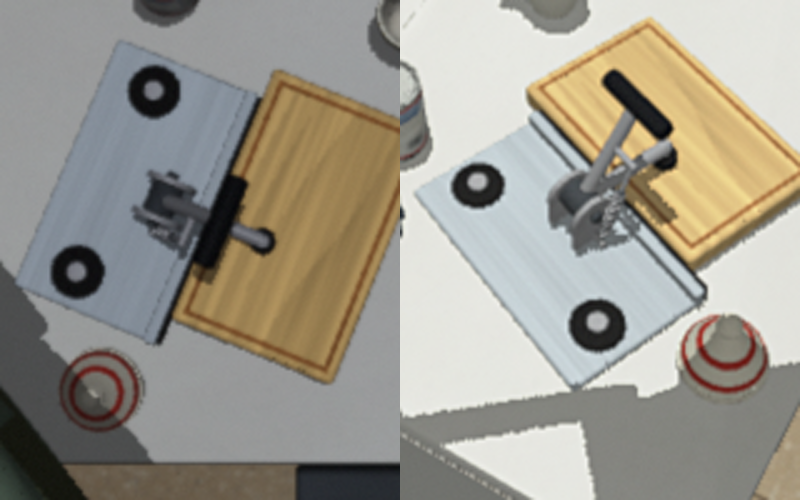

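The lever has flipped, with its bar at (220,220) in the left crop. The foot stands on the board at (262,240), the board is flush, and the robot is clear of everything.

```bash
python3 -m crank '1 0 0 0 0 0 0;1 0 0 0 0 0 0;1 0 0 0 0 0 0;1 0 0 0 0 0 0'; python3 -c "
from workcell import env
print(env.job_done())"
```

```text
time_s: 13.15
ee_pos: [578.0, 512.9, 234.5]
ee_rot: [180.0, 0.0, 67.5]
force: [0.6, -0.2, 0.7]
gripper_width: 0.4
gripper_force: 0.0
the job is handed in; nothing more can be done
None
```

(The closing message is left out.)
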